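# Crucible into the desiccator, cover on, clamp down

### The job

Put the low, wide porcelain crucible away in the desiccator pot: stand it upright on the pot's floor without dropping or tipping it, set the pot's cover fully home on the rim (do not drop it), then bring the hold-down clamp all the way down onto the cover's knob and let go. Leave the tall crucible and everything else on the bench where it stands.

Things in the scene. Friction and masses are not known exactly. Their poses are not given: they have to be found in the camera images.
- low_crucible: Crucible to load: white porcelain with its own fixed lid (one rigid piece, about 60 g). Low and wide: 46 mm high, straight-sided, 42 mm diameter from 6 to 34 mm above its foot, lid edge 43 mm diameter at 38 mm, a button 12 mm wide on top from 40 to 46 mm. Origin: centre of its underside; z up.
- cover: Loose aluminium cover of the pot, 350 g, lying right way up. From below: round centring step, diameter 129 mm, 8 mm deep, lower edge bevelled to 120; disc, diameter 156, 6 mm thick; upright black knob, diameter 26, 36 mm tall. Origin: centre of the step's underside, z up: disc top at 14 mm, knob 14 to 50 mm. Home: disc rests on the rim, step in the mouth, origin 8 mm below pot_rim.
- pot_rim (a point): Centre of the desiccator pot's mouth, in the rim's plane, 72 mm above the bench. Fixed open round aluminium pot, 148 mm outside and 136 mm inside diameter, on a dark steel base plate 8 mm thick. z up; x points from the pot's axis to the clamp's hinge post (away from the robot, within about 0.4 rad); y is parallel to the hinge axis.
- pot_floor (a point): Centre of the pot's inner floor, 14 mm above the bench and 58 mm below the rim; axes as pot_rim.
- clamp (a joint): Angle of the hold-down clamp, rad: 0 = arm level, fully down; grows as it is raised; 1.57 = upright; stop at 2.0, leaning away from the pot. It starts raised at 1.6 to 1.9 (ball about 275 mm above the bench) and stays where it is left (stiff hinge, 2 to 3 N at the ball moves it; no spring or latch). With the cover home its pad meets the knob's top at about 0.01.
- clamp_hinge (a point): Centre of the clamp's hinge, 115 mm from the pot's axis along the pot's x, 126 mm above the bench, between two steel cheeks (30 mm wide over all, up to 140 mm above the bench). Hinge axis along the pot's y.
- clamp_ball (a point): Centre of the black ball, diameter 26 mm, at the free end of the clamp's steel arm (bar 12 x 12 mm), 155 mm from the hinge. Arm down, it lies across the pot over the knob, the ball 40 mm past the pot's axis on the side away from the hinge, 126 mm above the bench. A rubber pad, diameter 18, 115 mm from the hinge, reaches 13 mm under the arm's centreline and presses on the knob.
- tall_crucible: Bystander: a tall narrow white porcelain crucible, 30 mm in diameter, 68 mm high, standing about 80 mm from the low one, centre to centre. Origin: centre of its underside.
- beaker: Bystander: glass beaker, 68 mm in diameter, 65 mm high. Origin: centre of its underside.
- reagent_jar: Bystander: white jar with blue cap, 60 mm in diameter, 65 mm high. Origin: centre of its underside.
- dishes: Bystander: stack of three covered dishes, 60 mm in diameter, 39 mm high. Origin: centre of its underside.
- spatula: Bystander: steel sampling spoon, 170 mm long, lying flat. Origin: on its underside, near its middle.
- wash_bottle: Bystander: white wash bottle with red top, 60 mm in diameter, about 155 mm high with its spout. Origin: centre of its underside.
There are look-alikes about, which are no part of the job. Several things have the shape of the cover; the one meant has the colours described above. Leave any red look-alike of the low_crucible alone.

How it is judged:
By the outcome, as a careful person would: the job done as asked, in the order asked, and still so for the second after the job is handed in, with the robot touching nothing.
It also fails if it takes over 72 s, if anything falls off the work surface, if the arm or the gripper's body presses on something with over 40 N, if the wrist force passes 120 N, or if a joint passes its speed limit or range.

### The arm

A 6-joint arm with a two-finger parallel gripper is mounted at the origin on the work surface. World frame = base frame: x ahead of the robot, y to its left, z up, the work surface at z = 0. Lengths are in m, angles in rad, forces in N, time in s.
With the tool pointing down it reaches from about 0.275 to 0.75 m from the base axis. Payload 10.2 kg.
Tool frame: the origin (TCP) lies midway between the tips of the shut fingers; the grasp point (between the pads) lies 19 mm behind it (env.hold_point_z is the distance from the TCP to the grasp point, in m); z points along the fingers, y is the line along which they close (so a half turn about z gives the same grasp; the last joint's range is limited). The gripper opens to 85 mm and grips with 20 to 120 N. Pads are 22 mm wide; open, the fingers measure 114 mm over their backs; the gripper's body (76 mm by 85 mm) begins 54 mm behind the grasp point. The pads swing forward as they close: fully open they stand 13 mm farther back than shut.
Start: joints at [1.004, 0.313, 1.498, -0, 1.331, -0.223], TCP at [0.177, 0.494, 0.231] pointing down, gripper open.
Joint ranges: [-2.94, 2.94], [-0.97, 2.17], [0.19, 2.56], [-1.23, 4.37], [0.02, 3.11], [-2.88, 2.88]. Speed limits (rad/s): [2.39, 2.39, 3.01, 3.14, 3.14, 3.14].

### API

Orientations are given as a unit quaternion [x, y, z, w].
In Python, from bench import env, kinematics, monitor, eyes, job gives the robot as it stands. The module is installed in compiled form; this text tells all that it offers. Calls block until the motion is done:
- env.reach(position, orientation): joint-space move of the TCP to a pose.
- env.movel(position, velocity=0.15, frame=None, guard=None): straight line of the TCP; frame=None keeps the orientation; velocity is the mean speed in m/s. With guard (N) it stops when the force on the tool has changed by that much, and returns True; else False.
- env.set_joints(angles): joint-space move.
- env.release() and env.close_gripper(effort=None): open the fingers fully, or close them until they stop; effort is the grip in N (None keeps the last).
- env.hold(seconds).
- kinematics.ik(position, orientation): joint angles nearest the present ones, or None.
- monitor.sense(): the state.
- eyes.grab_frame(name): name is "scene" or "top" or "wrist"; returns a dict with "frame" (400x640x3 uint8, red, green, blue), "mtx" (3x3 intrinsics, pixels), "view" (4x4, takes a point from world to camera coordinates). Camera axes: x right, y down, z forward; pixel columns grow to the right and rows downward; lengths in m; the calibration is good to about 2 mm. A picture is of the moment at which its call begins. There is no depth.
A pose or a line that the arm cannot do raises env.MotionError and nothing moves.
- job.hand_in(): hands the job in; it is judged then, once.
The state is a dict: "clock": time; "joints": joint angles; "qvel": joint speeds; "joint_efforts": joint torques, N m; "position": TCP position; "ee_rot": TCP orientation; "contact_force": force on the tool from outside, world axes, zero at the start; "ft_torque": the same for the moment, N m; "finger_gap": opening from 0.0 (shut) to 1.0 (fully open); "gripper_force": force on a finger pad.
Only numpy, scipy, OpenCV 4.12 (cv2) and the standard library are available. Lean on these libraries where they do the work, as an engineer would, in place of code of your own. Each camera call takes 0.05 s, during which the arm holds its last target. There are 200 camera calls.

## Working session

There is one attempt and no reset: what is moved stays moved. The work goes in short steps, each a Python script; the robot and the scene stay as the last script left them, time stands still between calls to the robot, and variables do not carry over. Pictures are saved under pics/ and viewed, at most 10 in all, crops included, and the job is handed in when it is done.

```bash
mkdir -p pics; cat > h.py <<'E'
import numpy as np, cv2
from bench import env, kinematics, monitor, eyes, job
def snap(cam,name,crop=None,scale=1):
    d=eyes.grab_frame(cam); im=d["frame"][:,:,::-1].copy()
    np.savez(f"pics/{name}.npz",mtx=d["mtx"],view=d["view"],im=im)
    save(name,name,crop,scale)
def save(src,name,crop=None,scale=1):
    im=np.load(f"pics/{src}.npz")["im"]
    if crop: x0,y0,x1,y1=crop; im=im[y0:y1,x0:x1]
    cv2.imwrite(f"pics/{name}.png",cv2.resize(im,None,fx=scale,fy=scale,interpolation=cv2.INTER_CUBIC))
def world(src,uv,z):
    d=np.load(f"pics/{src}.npz"); R=d["view"][:3,:3]; t=d["view"][:3,3]
    c=-R.T@t; r=R.T@np.linalg.inv(d["mtx"])@np.array([*uv,1.0]); return c+r*(z-c[2])/r[2]
def proj(src,p):
    d=np.load(f"pics/{src}.npz"); q=d["mtx"]@(d["view"][:3,:3]@np.array(p)+d["view"][:3,3]); return q[:2]/q[2]
E
python3 - <<'E'
from h import *
snap("top","top0",scale=1.25); snap("scene","scene0",scale=1.25)
for n in("top0","scene0"):
    d=np.load(f"pics/{n}.npz");R=d["view"][:3,:3];print(n,d["mtx"][0],-R.T@d["view"][:3,3]);print(R.round(2))
s=monitor.sense();print(s["clock"],s["ee_rot"],s["finger_gap"],env.hold_point_z)
E
```

```text
top0 [384.37926718   0.         314.62636212] [0.23605559 0.07019439 1.68202348]
[[ 0.01 -1.    0.01]
 [-0.99 -0.01 -0.16]
 [ 0.16 -0.01 -0.99]]
scene0 [371.49690723   0.         312.77945598] [ 1.42553104 -0.27616578  0.87959804]
[[ 0.33  0.94 -0.  ]
 [ 0.57 -0.21 -0.79]
 [-0.75  0.26 -0.61]]
0.1 [ 1.71041175e-01  9.85263707e-01 -5.41803302e-04 -2.25501712e-04] 1.0000333067415685 0.0187
```

View pics/top0.png

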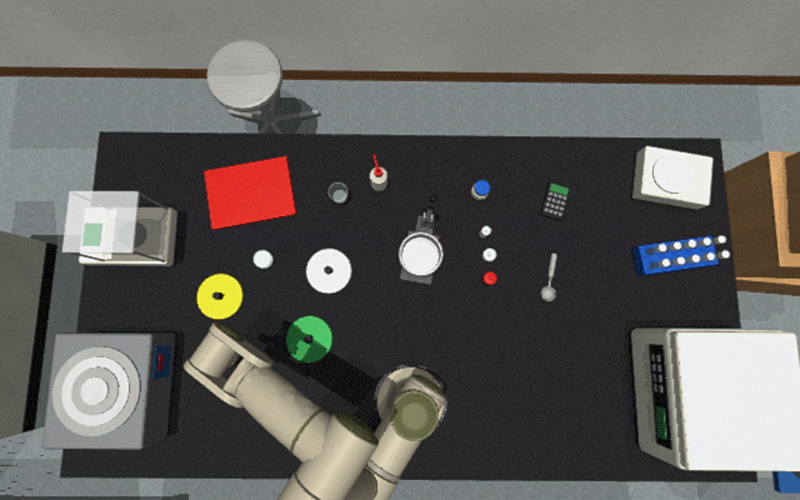

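View pics/scene0.png

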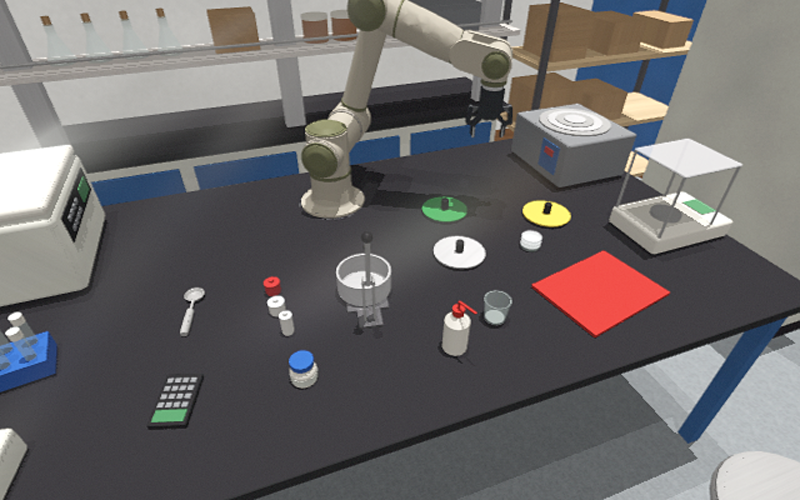

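Top view (800 px picture) candidates. Crucible: white at (489,255), red look-alike at (490,278), tall one at (485,231), white dish stack at (263,259). Cover: bare aluminium with a black knob at (328,270), against green at (309,339) and yellow at (219,296). I choose (489,255) and (328,270). The pot is at (421,254), with the clamp post behind it. Next, a close crop to check.

```bash
python3 - <<'E'
from h import *
save("top0","topc",(235,140,411,240),4.5)
save("scene0","scenec",(200,180,400,300),4)
E
```

```text
(no output)
```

View pics/topc.png

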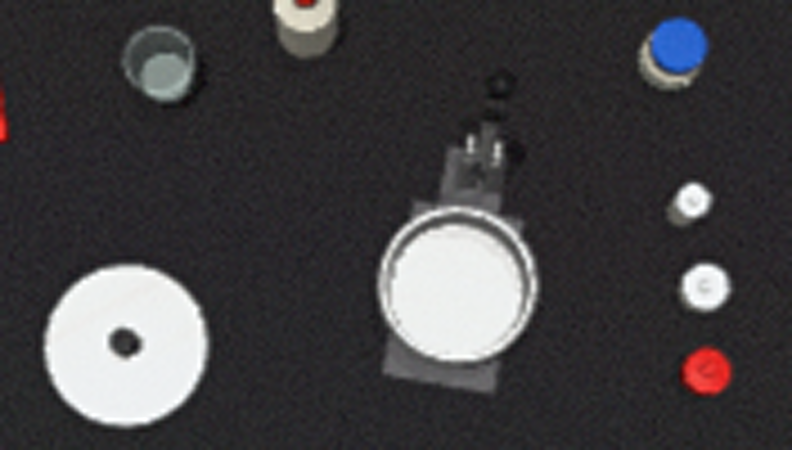

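View pics/scenec.png

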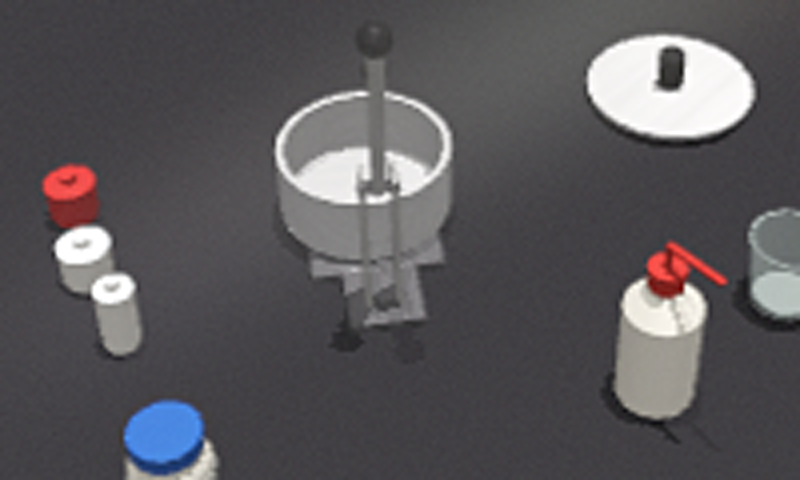

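The crop confirms it: low white crucible lid centre at crop (705,287), cover disc centre (126,345), pot rim centre about (458,284), ball (501,84), hinge cheeks about (485,150), tall crucible (691,201).

```bash
cat >> h.py <<'E'
def crop2raw(u,v,x0,y0,s): return ((u+.5)/s-.5+x0,(v+.5)/s-.5+y0)
def quat(yaw):  # tool down, tool y axis along world direction yaw+90deg (mod pi)
    from scipy.spatial.transform import Rotation as R
    return (R.from_euler("z",yaw)*R.from_quat([1,0,0,0])).as_quat()
E
python3 - <<'E'
from h import *
for n,uv,z in [("cruc",(705,287),.042),("red",(707,371),.042),("tall",(691,201),.068),("cover",(126,345),.014),("rim",(458,284),.072),("floor",(456,290),.014),("ball",(501,84),.275),("cheek",(485,150),.14),("plateL",(384,374),.008),("plateR",(496,392),.008)]:
    print(n,world("top0",crop2raw(*uv,235,140,4.5),z).round(4))
for n,uv,z in [("cruc",(83,238),.042),("cover",(671,88),.014),("rim",(364,150),.072),("ball",(374,40),.275),("tall",(114,287),.068)]:
    print(n,world("scene0",crop2raw(*uv,200,180,4),z).round(4))
d=eyes.grab_frame("wrist"); R=d["view"][:3,:3]; print(-R.T@d["view"][:3,3],R.round(2),d["mtx"][0])
E
```

```text
cruc [ 0.4931 -0.2707  0.042 ]
red [ 0.4121 -0.2707  0.042 ]
tall [ 0.5719 -0.254   0.068 ]
cover [0.4353 0.287  0.014 ]
rim [ 0.4891 -0.0314  0.072 ]
floor [ 0.4922 -0.0331  0.014 ]
ball [ 0.6275 -0.0549  0.275 ]
cheek [ 0.6027 -0.0519  0.14  ]
plateL [0.41   0.0365 0.008 ]
plateR [ 0.3934 -0.0722  0.008 ]
cruc [ 0.4948 -0.2694  0.042 ]
cover [0.446  0.2861 0.014 ]
rim [ 0.5007 -0.0315  0.072 ]
ball [ 0.6229 -0.0525  0.275 ]
tall [ 0.5858 -0.2553  0.068 ]
[0.10255594 0.52094276 0.37458148] [[ 0.34  0.94 -0.  ]
 [ 0.9  -0.32  0.31]
 [ 0.29 -0.1  -0.95]] [353.90181701   0.         319.21386376]
```

```bash
python3 - <<'E'
from h import *
P=np.pi
out=[]
for n,(x,y),yaw,z,r in [("wcover",(.438,.287),P-.16,.014,.078),("wpot",(.492,-.032),P-.16,.072,.074),("wcruc",(.494,-.270),P+.1,.039,.0215)]:
    env.reach([x,y,.25],quat(yaw)); d0=monitor.sense()
    snap("wrist",n); im=np.load(f"pics/{n}.npz")["im"]
    g=cv2.cvtColor(im,cv2.COLOR_BGR2GRAY)
    cu,cv_=map(int,proj(n,[x,y,z]))
    print(n,d0["clock"],d0["position"].round(4),cu,cv_)
    x0=min(max(cu-200,0),240);y0=min(max(cv_-150,0),100)
    if n=="wpot": x0=min(max(cu-200,0),240)
    save(n,n,(x0,y0,x0+400,y0+300)); out.append(cv2.imread(f"pics/{n}.png")); print(x0,y0)
    m=cv2.morphologyEx((g>150).astype(np.uint8),cv2.MORPH_CLOSE,np.ones((5,5)))
    cs,_=cv2.findContours(m,cv2.RETR_EXTERNAL,cv2.CHAIN_APPROX_NONE)
    for c in cs:
        if cv2.contourArea(c)<300: continue
        w=np.array([world(n,p[0],z)[:2] for p in c],np.float32)
        (cx,cy),rr=cv2.minEnclosingCircle(w); print("  ",round(cx,4),round(cy,4),round(rr,4))
out.append(np.zeros_like(out[0]))
cv2.imwrite("pics/mos.png",np.vstack([np.hstack(out[:2]),np.hstack(out[2:])]))
E
```

```text
wcover 1.4167 [0.4375 0.2877 0.2499] 318 163
118 13
   0.7021 0.2585 0.0231
   0.5177 -0.0903 0.0873
   0.445 0.2562 0.0205
   0.4792 0.5238 0.0404
   0.4386 0.2876 0.0778
   0.3693 0.6047 0.0472
wpot 2.6917 [ 0.4921 -0.031   0.25  ] 317 175
117 25
   0.6591 0.2099 0.0196
   0.5721 -0.2494 0.0153
   0.4899 -0.2482 0.0198
   0.4781 -0.0686 0.049
   0.4966 -0.0197 0.0721
   0.4399 0.2298 0.0654
wcruc 3.6833 [ 0.4944 -0.2687  0.25  ] 317 166
117 16
   0.7207 -0.2464 0.0308
   0.6603 -0.4989 0.0296
   0.6428 -0.4937 0.0297
   0.588 -0.2562 0.017
   0.4967 -0.2721 0.0215
   0.5018 -0.005 0.0831
   0.43 -0.4687 0.0758
```

View pics/mos.png

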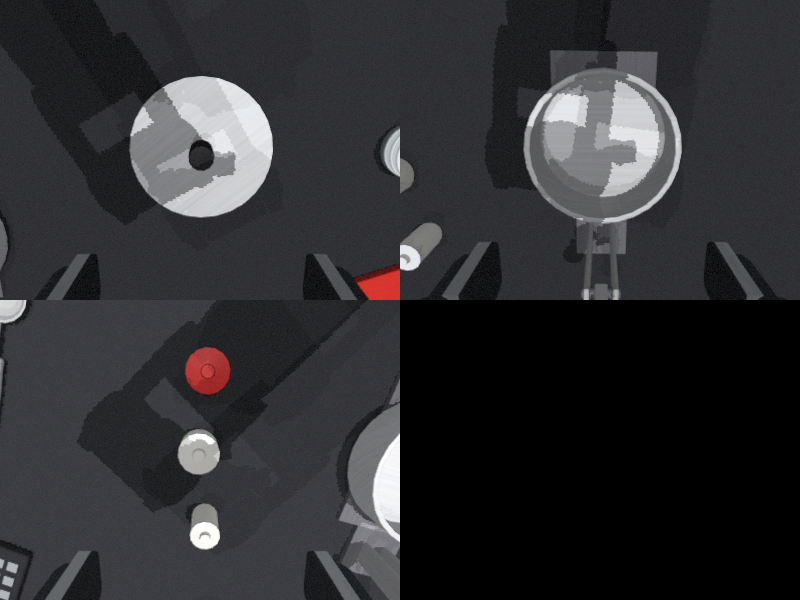

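The wrist views show the cover disc centred at mosaic (201,147), the pot rim outer circle centred near (603,145), the cheeks at (601,293), and the low crucible's button at (198,455), clear of the red (208,371) and tall (205,535) ones.

```bash
python3 - <<'E'
from h import *
rim=world("wpot",(320,170),.072);h=world("wpot",(318,318),.14);c=world("wcruc",(315,171),.046);l=world("wcruc",(316,171),.039)
print(rim,h,np.arctan2(*(h-rim)[1::-1]),np.hypot(*(h-rim)[:2]),c,l)
for a in np.linspace(0,2*np.pi,4,endpoint=False): print(proj("wpot",rim+.074*np.array([np.cos(a),np.sin(a),0])).round(1)-[117,25])
b=world("wcruc",(315,171),.046)
# grasp crucible
env.release(); q=quat(np.pi+.1); p=(c+l)/2
env.reach([p[0],p[1],.10],q)
print(env.movel([p[0],p[1],.004],.08,guard=8))
s=monitor.sense();print(s["clock"],s["position"],s["contact_force"])
snap("scene","g1")
env.close_gripper(25)
s=monitor.sense();print(s["clock"],s["finger_gap"],s["gripper_force"],s["contact_force"])
snap("scene","g2"); 
a,b=[cv2.resize(np.load(f"pics/g{i}.npz")["im"][180:300,180:330],None,fx=2.6,fy=2.6,interpolation=2) for i in(1,2)]
cv2.imwrite("pics/g.png",np.hstack([a,b]))
E
```

```text
[ 0.48740025 -0.02929761  0.072     ] [ 0.59781487 -0.04866817  0.14      ] -0.17366745984899598 0.1121008834449548 [ 0.49698821 -0.2724031   0.046     ] [ 0.49851853 -0.27129475  0.039     ]
[214.7 217. ]
[282.5 132.6]
[189.6  62.5]
[125.2 157.1]
False
5.95 [ 0.49798472 -0.27206141  0.00450289] [ 0.57010785 -0.10630419 -0.04433515]
6.475 0.48957181811158806 25.527246100245975 [-0.34125637 -0.4936457   3.14793103]
```

View pics/g.png

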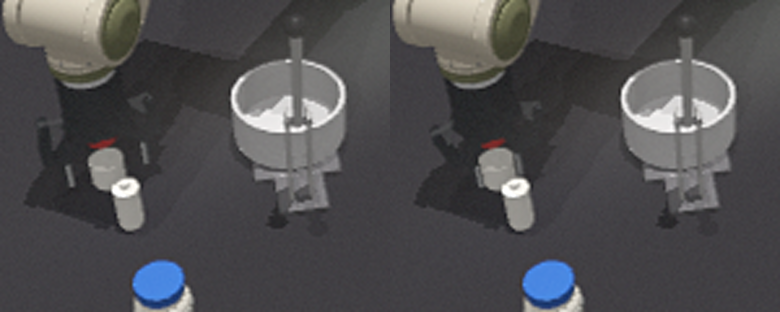

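```bash
python3 - <<'E'
from h import *
from scipy.optimize import least_squares
A=np.linspace(0,2*np.pi,180)
def ext(n,c,r=.074):
    q=np.array([proj(n,[c[0]+r*np.cos(a),c[1]+r*np.sin(a),.072]) for a in A]); return np.r_[q.min(0),q.max(0)]
for n,o in [("wpot",np.array([124+117,68+25,282+117,222+25])),("top0",np.array([*crop2raw(378,206,235,140,4.5),*crop2raw(538,362,235,140,4.5)]))]:
    f=least_squares(lambda c:ext(n,c)-o,[.49,-.03]); print(n,f.x,f.fun.round(2))
print("cheek dir from fit", np.hypot(*(world("wpot",(318,318),.14)[:2]-f.x)))
save("wpot","rimc",(220,70,420,345),2.1)
s=monitor.sense();p=s["position"]
env.movel([p[0],p[1],.15],.12)
s=monitor.sense();print(s["clock"],s["finger_gap"],s["gripper_force"],s["contact_force"])
E
```

```text
wpot [ 0.49252934 -0.03010643] [-0.4  -0.38  0.4   0.56]
top0 [ 0.48960129 -0.03143612] [ 0.34  0.1  -0.34 -0.09]
cheek dir from fit 0.10957701615052887
7.8917 0.4934747144801883 25.392160009942017 [ 0.23859322  0.11761248 -1.38602598]
```

View pics/rimc.png

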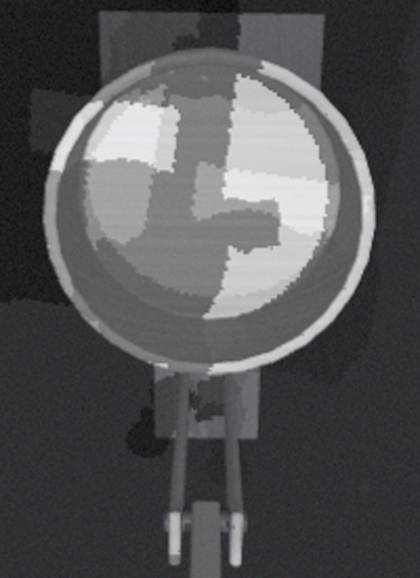

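Rim extents in the crop (44..375, 48..375) fit a centre of (0.4915, -0.0305) with yaw about -0.17. Placing the crucible.

```bash
python3 - <<'E'
from h import *
c=[.4915,-.0305]; q=quat(np.pi-.17)
env.movel([*c,.15],.2,frame=q)
env.movel([*c,.030],.1)
r=env.movel([*c,.0165],.02,guard=4)
s=monitor.sense();print(r,s["clock"],s["position"],s["contact_force"])
env.release(); env.movel([*c,.16],.12)
s=monitor.sense();print(s["clock"],s["contact_force"])
env.movel([*c,.25],.2)
snap("wrist","wp2")
im=np.load("pics/wp2.npz")["im"][60:360,140:500]
snap("scene","s2"); im2=np.load("pics/s2.npz")["im"][180:300,220:320]
cv2.imwrite("pics/p2.png",np.hstack([im,cv2.resize(im2,(250,300),interpolation=2)]))
# cover approach
env.reach([.4386,.2876,.12],q); snap("wrist","wc2",(120,50,520,350)); print(monitor.sense()["clock"])
print(proj("wc2",[.4386,.2876,.050])-[120,50])
E
```

```text
True 11.175 [ 0.49138093 -0.0304885   0.01824651] [0.08478177 0.26321179 4.50590689]
13.0083 [ 0.00362645  0.34086503 -0.35133821]
15.0667
[199.79051015 163.77893909]
```

View pics/p2.png

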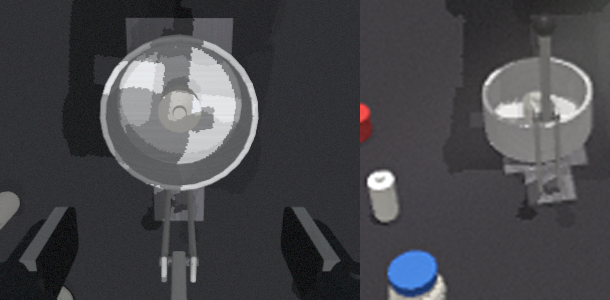

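View pics/wc2.png

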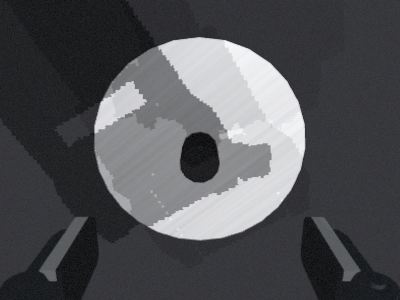

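Crucible stands upright near the pot's centre (180,112); the cover's knob at (200,165) matches the projection. Fetching the cover.

```bash
python3 - <<'E'
from h import *
c=[.4915,-.0305]; k=[.4386,.2876]
print(env.movel([*k,.018],.08,guard=8))
env.close_gripper(70); s=monitor.sense();print(s["clock"],s["position"],s["finger_gap"],s["gripper_force"],s["contact_force"])
z0=s["position"][2]
env.movel([*k,.15],.1)
s=monitor.sense();print(s["clock"],s["finger_gap"],s["contact_force"],s["ft_torque"])
env.movel([*c,.15],.15)
env.movel([*c,z0+.064+.014],.06)
r=env.movel([*c,z0+.064-.003],.015,guard=6)
s=monitor.sense();print(r,s["clock"],s["position"],"expect",z0+.064,s["contact_force"],s["ft_torque"])
snap("scene","s3",(220,150,370,270),4); snap("wrist","w3")
E
```

```text
False
17.075 [0.43869579 0.28759859 0.01830736] 0.28561988180790854 68.55872869491577 [-0.59920609 -1.35173466  6.63920251]
18.5417 0.2830876238761523 [ 1.06015678 -0.2060235  -5.03485684] [ 0.06933253 -0.04099227 -0.035527  ]
True 22.7583 [ 0.49143426 -0.03049686  0.08230739] expect 0.0823073644851103 [-0.96125851  0.54526686  3.56155868] [-0.03951601  0.11210589 -0.04809311]
```

View pics/s3.png

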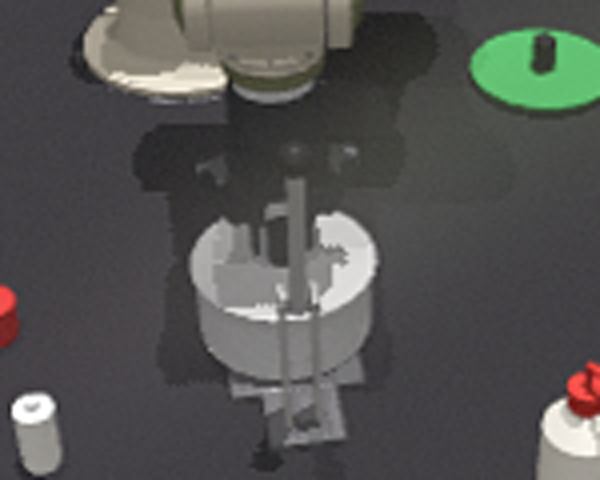

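Cover seated at exactly the expected height. Release and look at the ball from above.

```bash
python3 - <<'E'
from h import *
c=np.array([.4915,-.0305]); q=quat(np.pi-.17); u=np.array([np.cos(-.17),np.sin(-.17)])
env.release(); env.movel([*c,.17],.12); env.movel([*c,.35],.25)
h=c+.115*u; b=h+.02*u
env.movel([*b,.35],.2)
s=monitor.sense();print(s["clock"],s["position"],s["contact_force"])
snap("wrist","w4",(120,0,520,400),1.5); snap("scene","s4")
a=cv2.imread("pics/w4.png"); e=cv2.resize(np.load("pics/s4.npz")["im"][150:300,240:340],(200,300),interpolation=2)
e=np.vstack([e,np.zeros((300,200,3),np.uint8)]); cv2.imwrite("pics/m4.png",np.hstack([a,e]))
for th in(1.6,1.7,1.8,1.9):
    p=[*(h+.155*np.cos(th)*-u),.126+.155*np.sin(th)]; print(th,np.round(p,4),(proj("w4",p)-[120,0])*1.5, (proj("s4",p)-[240,150])*2+[600,0])
E
```

```text
26.0583 [ 0.62413728 -0.05320703  0.3494674 ] [-0.67100505 -0.24966592  0.61022023]
1.6 [ 0.6093 -0.0507  0.2809] [298.23448399 290.9109516 ] [704.42074851  70.1692279 ]
1.7 [ 0.6245 -0.0533  0.2797] [298.20569511 324.61168887] [705.87065337  77.28430757]
1.8 [ 0.6396 -0.0559  0.2769] [298.18061811 354.80380083] [707.37454706  85.37952003]
1.9 [ 0.6542 -0.0584  0.2727] [298.15958189 381.00561884] [708.91371751  94.37522178]
```

View pics/m4.png

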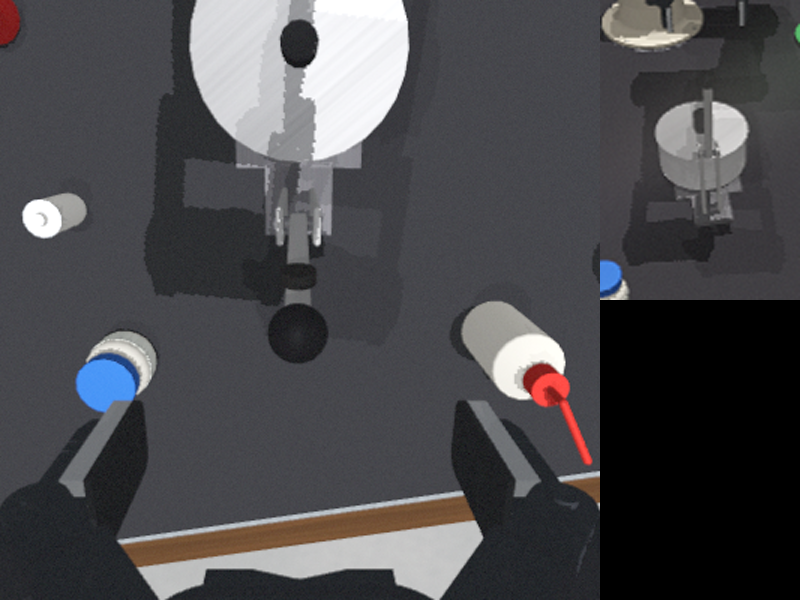

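Ball at (298,333), so the clamp is at about 1.73 rad; cover sits centred. Gripping the ball and following the arc.

```bash
python3 - <<'E'
from h import *
c=np.array([.4915,-.0305]); u=np.array([np.cos(-.17),np.sin(-.17)]); h=c+.115*u
P=lambda th,dz=0:np.array([*(h-.155*np.cos(th)*u),.126+.155*np.sin(th)-.022+dz])
s0=P(1.73); env.movel([*s0[:2],.35],.1)
print(env.movel(s0,.1,guard=6)); env.close_gripper(25)
s=monitor.sense();print(s["clock"],s["finger_gap"],s["gripper_force"],s["contact_force"].round(1))
for th in np.linspace(1.73,.06,13)[1:]:
    r=env.movel(P(th),.12,guard=25); s=monitor.sense(); print(round(th,2),r,s["finger_gap"].round(3),s["contact_force"].round(1))
    if r: break
else:
    r=env.movel(P(0,-.003),.03,guard=15); s=monitor.sense(); print(r,s["clock"],s["position"]-P(0),s["finger_gap"],s["contact_force"].round(1))
snap("scene","s5",(220,150,370,270),4)
E
```

```text
False
28.0833 0.28356100253705396 24.56331878900528 [-1.8 -4.4  1.1]Traceback (most recent call last):
  File "<stdin>", line 8, in <module>
AttributeError: 'float' object has no attribute 'round'
```

```bash
python3 - <<'E'
from h import *
c=np.array([.4915,-.0305]); u=np.array([np.cos(-.17),np.sin(-.17)]); h=c+.115*u
P=lambda th,dz=0:np.array([*(h-.155*np.cos(th)*u),.126+.155*np.sin(th)-.022+dz])
for th in np.linspace(1.73,.06,13)[2:]:
    r=env.movel(P(th),.12,guard=25); s=monitor.sense(); print(round(th,2),r,round(s["finger_gap"],3),s["contact_force"].round(1))
    if r: break
else:
    r=env.movel(P(0,-.003),.03,guard=15); s=monitor.sense(); print(r,s["clock"],s["position"]-P(0),s["finger_gap"],s["contact_force"].round(1))
snap("scene","s5",(220,150,370,270),4)
E
```

```text
1.45 False 0.284 [-2.2 -4.  -0. ]
1.31 False 0.286 [-2.1 -5.5 -0.7]
1.17 False 0.282 [-0.8 -5.2 -1.5]
1.03 False 0.284 [-1.6 -3.3 -2.2]
0.9 False 0.283 [-2.  -5.3 -0.6]
0.76 False 0.277 [-1.2 -5.4 -2.5]
0.62 False 0.288 [-0.3 -4.2 -3.2]
0.48 False 0.287 [-0.8 -5.3 -1.9]
0.34 False 0.284 [ 1.  -5.5 -1.8]
0.2 False 0.278 [ 0.6 -5.4 -2.3]
0.06 False 0.283 [ 0.1 -5.  -2.9]
False 32.6417 [-1.00706770e-04 -7.07330230e-05 -3.36656724e-03] 0.27955007202165555 [ 0.4 -6.2 -2.5]
```

I've already viewed 11 pictures, which is over the limit of 10. From here I'll rely on force and pixel numbers only. I'll press down, guarded, until the pad firmly meets the knob.

```bash
python3 - <<'E'
from h import *
p=monitor.sense()["position"]
for i in range(1,6):
    r=env.movel([p[0],p[1],p[2]-.002*i],.02,guard=12); s=monitor.sense(); print(r,s["clock"],s["position"][2]-.104,s["finger_gap"],s["contact_force"].round(1))
    if r or s["contact_force"][2]>12: break
E
```

```text
True 32.9 -0.004282969261530392 0.2806433881091336 [-3.2  0.1  7.8]
```

```bash
python3 - <<'E'
from h import *
c=np.array([.4915,-.0305]); u=np.array([np.cos(-.17),np.sin(-.17)]); b=c-.04*u
env.release(); env.movel([*b,.18],.12); env.close_gripper(20)
env.movel([*b,.15],.1)
r=env.movel([*b,.134],.02,guard=12); s=monitor.sense(); print("press",r,s["clock"],s["position"],s["contact_force"].round(1))
env.movel([*b,.18],.1); env.movel([.40,.15,.30],.3)
s=monitor.sense();print(s["clock"],s["contact_force"].round(1))
for n in("scene","top"):
    snap(n,n+"9"); im=np.load(f"pics/{n}9.npz")["im"]
    print(n,"ball expected",proj(n+"9",[*b,.1276]).round(1),"knob",proj(n+"9",[*c,.114]).round(1))
    g=im.max(2); e=proj(n+"9",[*b,.1276]).astype(int); w=g[e[1]-12:e[1]+13,e[0]-12:e[0]+13]
    m=(w<38).astype(np.uint8); k,_,st,ce=cv2.connectedComponentsWithStats(m)
    print([(st[i].tolist(),(ce[i]+e-12).round(1).tolist()) for i in range(1,k) if st[i][4]>15])
# bystanders: difference vs first picture
d=(np.abs(np.load("pics/top9.npz")["im"].astype(int)-np.load("pics/top0.npz")["im"]).max(2)>70).astype(np.uint8)
k,_,st,ce=cv2.connectedComponentsWithStats(d)
print([(st[i].tolist()) for i in range(1,k) if st[i][4]>25])
E
```

```text
press True 36.1333 [ 0.45219731 -0.02376197  0.13996876] [-2.1  0.5  8. ]
37.5667 [ 0.7 -1.  -0.3]
scene ball expected [288.  195.2] knob [289.6 205.7]
[]
top ball expected [335.4 209.6] knob [336.8 200.6]
[]
[[339, 173, 5, 13, 35], [318, 185, 38, 37, 255], [245, 191, 66, 186, 5873], [386, 199, 11, 10, 88], [333, 207, 7, 8, 42], [147, 259, 102, 90, 3537], [229, 259, 16, 25, 226], [241, 273, 21, 17, 221], [310, 295, 20, 10, 102], [331, 294, 16, 10, 77], [326, 304, 18, 12, 92], [250, 317, 12, 9, 68], [347, 331, 9, 15, 70], [220, 347, 25, 36, 494], [239, 349, 49, 51, 550], [297, 348, 39, 50, 436], [238, 393, 13, 7, 54]]
```

Pressing on the ball stopped at TCP z = 0.140, where the ball's top should be with the arm down. The ball shows at its expected top-view pixel, and there is no change where the bystanders stand.

```bash
python3 -c "
from h import *
print(job.hand_in())"
```

```text
the job is handed in; nothing more can be done
None
```

The job is handed in at about 38 s on the robot's clock: the low crucible stands upright in the pot, the cover is fully home, the clamp is down on its knob, and no bystander moved in the top view; I viewed 11 pictures, one over the limit of 10.

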